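# Return the survey kit to its trays

### The job

Put the day's survey kit back: set the GPS receiver, the logbook, the thread spool and the sample jar each into the tray whose recess has its shape and its colour of lining, lying flat on the bottom of the recess, the right way up. Set them down rather than dropping them, and leave the mug and the roll of tape where they stand.

Things in the scene. Friction and masses are not known exactly. Their poses are not given: they have to be found in the camera images.
- gps: Handheld GPS receiver, black with an orange band and orange face with a grey-green screen and black buttons; lies flat, face up. 105 long (its x) x 50 wide (its y) x 28 high. Origin: centre of its underside; z up. About 200 g. (Sizes in mm.)
- logbook: Small thick hardback logbook, purple covers with a white label and a pale round sticker; lies flat, face up. 95 long (its x) x 60 wide (its y) x 22 high. Origin: centre of its underside; z up. About 160 g. (Sizes in mm.)
- spool: White thread spool standing upright, small dark hole in its top. Flanges 46 in diameter and 5 thick at both ends, thread between them 43 in diameter, 60 high. Origin: centre of its underside; z up its axis. About 80 g. (Sizes in mm.)
- jar: Green glass sample jar with a green lid and a paper label, standing upright, body 54 in diameter, lid 48 in diameter and 16 high, 70 high in all; rigid, may be gripped round body or lid. Origin: centre of its underside; z up its axis. About 200 g. (Sizes in mm.)
- tray_gps: Grey tray, 137 (its x) x 82 (its y), with an orange-lined oblong recess 121 (x) x 66 (y) for the GPS receiver. Tray outline square-cornered, total height 8; recess 5 deep, its floor 3 above the desk; 8 of play all round; either way round fits. Fixed to the desk. Origin: centre of the tray's underside, on the desk (z = 0), directly below the recess's centre; z up. (Sizes in mm.)
- tray_logbook: Grey tray, 127 (its x) x 92 (its y), with a purple-lined oblong recess 111 (x) x 76 (y) for the logbook. Tray outline square-cornered, total height 8; recess 5 deep, its floor 3 above the desk; 8 of play all round; either way round fits. Fixed to the desk. Origin: centre of the tray's underside, on the desk (z = 0), directly below the recess's centre; z up. (Sizes in mm.)
- tray_spool: Grey tray, 80 x 80, with a white-lined round recess 62 in diameter for the spool. Tray outline square-cornered, total height 8; recess 5 deep, its floor 3 above the desk; 8 of play all round. Fixed to the desk. Origin: centre of the tray's underside, on the desk (z = 0), directly below the recess's centre; z up. (Sizes in mm.)
- tray_jar: Grey tray, 90 x 90, with a green-lined round recess 70 in diameter for the jar. Tray outline square-cornered, total height 8; recess 5 deep, its floor 3 above the desk; 8 of play all round. Fixed to the desk. Origin: centre of the tray's underside, on the desk (z = 0), directly below the recess's centre; z up. (Sizes in mm.)
- mug: Blue ceramic mug, loose, standing among the kit; to be left alone. Rim 76 in diameter, 85 high, handle at its +y side (sticks out about 35). Origin: centre of its underside. (Sizes in mm.)
- tape: Red roll of tape, loose, lying flat at the left of the trays; to be left alone. 84 outer diameter, 56 hole, 25 high. Origin: centre of its underside. (Sizes in mm.)
Things that resemble listed ones, but are neither listed nor needed, are in the scene too. Of the things like the spool, leave any that is brown or yellow; of the rest the larger one is meant.

How it is judged:
By the outcome, as a careful person would: the job done as asked, in the order asked, and still so for the second after the job is handed in, with the robot touching nothing.
It also fails if it takes over 109 s, if anything falls off the work surface, if the arm or the gripper's body presses on something with over 40 N, if the wrist force passes 120 N, or if a joint passes its speed limit or range.

### The arm

A 6-joint arm with a two-finger parallel gripper is mounted at the origin on the work surface. World frame = base frame: x ahead of the robot, y to its left, z up, the work surface at z = 0. Lengths are in mm, angles in rad, forces in N, time in s.
With the tool pointing down it reaches from about 400 to 925 mm from the base axis. Payload 12.5 kg.
Tool frame: the origin (TCP) lies between the finger pads; the fingertips stand 25 mm ahead of it and the grasp point (between the pads) lies 6 mm ahead of it; z points along the fingers, y is the line along which they close (so a half turn about z gives the same grasp; the last joint's range is limited). The gripper opens to 95 mm and grips with 3 to 60 N. Pads are 20 mm wide; open, the fingers measure 119 mm over their backs; the gripper's body (75 mm by 180 mm) begins 59 mm behind the grasp point.
Start: joints at [-1.207, 0.491, 1.559, -0, 1.092, -0.106], TCP at [282.966, -557.292, 239.661] pointing down, gripper open.
Joint ranges: [-3.1, 3.1], [-0.84, 2.19], [0.05, 2.79], [-1.13, 4.28], [0.06, 2.93], [-2.69, 2.69]. Speed limits (rad/s): [2.22, 2.22, 2.79, 3.14, 3.14, 3.14].

### API

Orientations are given as [roll, pitch, yaw] about the fixed x, y, z axes, in that order (R = Rz(yaw) Ry(pitch) Rx(roll)).
In Python, from cell import state, read_camera, job_done, cut_out gives the robot as it stands. The module is installed in compiled form; this text tells all that it offers.
- The arm moves only by the tool jog_arm, never from a script. Its argument "motion" is a list of rows, each a list of 2 entries, a list of its own where there are three numbers: the shift along the tool's x, y, z in mm, then the turn about the tool's z in rad. A call has 1 to 5 rows; each row is the pose to reach, as a shift and turn from the pose commanded when the call began, along the tool's axes at that moment; what a row does not reach only later rows make up. A row lasts 1/10 s, in which the tool goes at most 50 mm and 8.59 degrees, less where a joint would pass 70% of its speed; a pose out of reach is approached as far as the arm can. A call with a gripper value outside its range is refused whole. "grip" is the closure, from 0 (fully open) to 1 (shut), set as the call begins (left out, the last holds). The fingers move at their own pace and stop on an object; the grip force is fixed at half the most. Time passes only in rows, so rows that repeat a pose let the fingers close. It gives the time, the measured TCP pose, the force, the opening and the grip force at its end, in the units of the state.
- state(): the state, without advancing time (a new reading comes with each control period).
- read_camera(name): name is "side" or "top"; returns a dict with "img" (400x640x3 uint8, blue, green, red), "vertical_fov" (degrees; the focal length in pixels is half the picture's height over the tangent of half this angle, whatever the lens; pixels are square), "cx", "cy" (the principal point, pixels), "k1" (the pictures are not rectified: a ray, as slopes to the right and down, at radius r is drawn at 1 + k1 r^2 times it, then the intrinsics apply), "extrinsics" (4x4, takes a point from camera to world coordinates). Camera axes: x right, y up, looking along -z (the intrinsics and any distortion apply to the point x, -y, -z); pixel columns grow to the right and rows downward; lengths in mm; the calibration is good to about 2 mm. A picture is of the moment at which its call begins. There is no depth.
- job_done(): hands the job in; it is judged then, once.
Trained networks look in a picture, given as the dict that the camera call returned (one of the last four; its "shot" number tells which), for a name from the list of things; names that differ only in an ending like _2 or _b are one class to them, and where a whole thing is asked for, a point or a joint stands for the part that bears it (a point fixed in the world has none). Each returns a list of dicts, best first, with "p" (0 to 1); they miss things now and then, are a little off and sometimes report something else, mostly with a low value. They report only what shows in the picture. A call takes as long as a camera call. They do not tell look-alikes from the thing itself.
- cut_out(name, picture): "region" (400x640 bool, what is visible of it) and "box" ([left, top, right, bottom] in pixels, round what is visible of it).
The state is a dict: "t": time; "joints": joint angles; "qvel": joint speeds; "tau": joint torques, N m; "eef_pos": TCP position; "tcp_rot": TCP orientation; "ft_force": force on the tool from outside, world axes, zero at the start; "moment": the same for the moment, N m; "opening": opening from 0.0 (shut) to 1.0 (fully open); "grip_force": force on a finger pad.
Only numpy, scipy, OpenCV 4.12 (cv2) and the standard library are available. Lean on these libraries where they do the work, as an engineer would, in place of code of your own. Each camera call takes 0.05 s, during which the arm holds its last target. There are 200 camera calls.

## Working session

There is one attempt and no reset: what is moved stays moved. The work goes in short steps, Python scripts to look and compute and a tool call to move; the robot and the scene stay as the last step left them, time stands still between calls to the robot, and variables do not carry over. Pictures are saved under pics/ and viewed, at most 14 in all, crops included, and the job is handed in when it is done.

Besides the shell and the picture viewer there is one more tool, called after ">>>" as name(argument=value, ...) on one line, values as JSON. jog_arm: Moves the arm, as the interface text tells. Its arguments: {"type":"object","properties":{"motion":{"type":"array"},"grip":{"type":"number"}},"required":["motion"]}

```bash
mkdir -p pics; cat > h.py <<'E'
import numpy as np, cv2
from cell import state, read_camera, job_done, cut_out
def K(p):
    f=200/np.tan(np.radians(p["vertical_fov"])/2)
    return np.array([[f,0,p["cx"]],[0,f,p["cy"]],[0,0,1.]]), np.array([p["k1"],0,0,0.])
def ray(p,uv):
    k,d=K(p); n=cv2.undistortPoints(np.float64(uv).reshape(-1,1,2),k,d).reshape(-1,2)
    E=np.array(p["extrinsics"]); v=np.c_[n[:,0],-n[:,1],-np.ones(len(n))]@E[:3,:3].T
    return E[:3,3],v
def at_z(p,uv,z):
    o,v=ray(p,uv); return o+v*((z-o[2])/v[:,2])[:,None]
def proj(p,X):
    k,d=K(p);E=np.array(p["extrinsics"]); c=(np.float64(X).reshape(-1,3)-E[:3,3])@E[:3,:3]; c=c*[1,-1,-1]
    return cv2.projectPoints(c,np.zeros(3),np.zeros(3),k,d)[0].reshape(-1,2)
E
python3 - <<'E'
from h import *
for n in("top","side"):
    p=read_camera(n); cv2.imwrite(f"pics/{n}0.png",p["img"])
    print(n,np.round(p["extrinsics"],3).tolist(),p["vertical_fov"],p["k1"])
    for o in "gps logbook spool jar tray_gps tray_logbook tray_spool tray_jar mug tape".split():
        for r in cut_out(o,p):
            m=r["region"].astype(np.uint8); 
            if m.sum()<5: continue
            (c,s,a)=cv2.minAreaRect(cv2.findNonZero(m))
            print(o,round(r["p"],2),np.round(r["box"]).tolist(),"c",np.round(c),np.round(s),round(a), "xy0",np.round(at_z(p,[c],0)[0,:2]))
print(state())
E
```

```text
top [[-0.021, 0.994, -0.103, 402.424], [-0.999, -0.018, 0.028, 89.302], [0.026, 0.104, 0.994, 981.597], [0.0, 0.0, 0.0, 1.0]] 57.720322040151245 0.0036040133528469904
gps 0.88 [267.0, 199.0, 303.0, 238.0] c [285. 217.] [20. 40.] 33 xy0 [440. 164.]
gps 0.5 [224.0, 128.0, 259.0, 162.0] c [241. 143.] [29. 30.] 78 xy0 [644. 282.]
logbook 0.61 [456.0, 180.0, 493.0, 223.0] c [474. 201.] [26. 38.] 22 xy0 [ 473. -353.]
spool 0.85 [191.0, 163.0, 213.0, 184.0] c [203. 172.] [24. 18.] 27 xy0 [566. 384.]
spool 0.79 [210.0, 230.0, 229.0, 242.0] c [218. 236.] [12. 16.] 90 xy0 [392. 342.]
spool 0.72 [201.0, 197.0, 230.0, 215.0] c [215. 206.] [22. 18.] 18 xy0 [471. 352.]
jar 0.69 [398.0, 196.0, 428.0, 215.0] c [410. 206.] [20. 25.] 90 xy0 [ 463. -179.]
tray_gps 0.71 [353.0, 135.0, 406.0, 173.0] c [378. 155.] [53. 30.] 9 xy0 [606. -96.]
tray_logbook 0.89 [289.0, 133.0, 337.0, 172.0] c [313. 151.] [46. 34.] 8 xy0 [620.  84.]
tray_spool 0.87 [224.0, 128.0, 258.0, 161.0] c [240. 143.] [29. 30.] 77 xy0 [644. 283.]
tray_jar 0.75 [426.0, 130.0, 462.0, 165.0] c [446. 150.] [33. 33.] 90 xy0 [ 618. -286.]
tap
[... 1385 characters left out ...]
287.] [34. 40.] 76 xy0 [586. 496.]
{'t': 1.1, 'joints': array([-1.20659029e+00,  4.90880612e-01,  1.55891084e+00, -4.23731298e-05,
        1.09169062e+00, -1.05598612e-01]), 'qvel': array([ 0.00033834, -0.00092188,  0.00114907,  0.00053537, -0.00066252,
       -0.00197509]), 'tau': array([ 1.98973435e-04, -6.12472916e+01, -2.58432412e+01,  6.93996297e-02,
        4.46097041e-02, -5.75483887e-05]), 'eef_pos': array([ 282.9615426 , -557.28888347,  239.66925514]), 'tcp_rot': array([3.14148665e+00, 4.90505499e-05, 4.69824178e-01]), 'ft_force': array([ 0.30141599,  0.52975475, -0.55648178]), 'moment': array([ 0.01838626,  0.04982658, -0.04833402]), 'grip_force': 0.0, 'opening': 0.999864269873695}
```

```bash
python3 - <<'E'
import cv2
a=cv2.imread("pics/top0.png"); cv2.imwrite("pics/top0c.png",cv2.resize(a[110:270,130:530],(800,320),interpolation=cv2.INTER_CUBIC))
b=cv2.imread("pics/side0.png"); cv2.imwrite("pics/side0c.png",cv2.resize(b[120:320,160:460],(800,533),interpolation=cv2.INTER_CUBIC))
E
```

```text
(no output)
```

View pics/top0c.png

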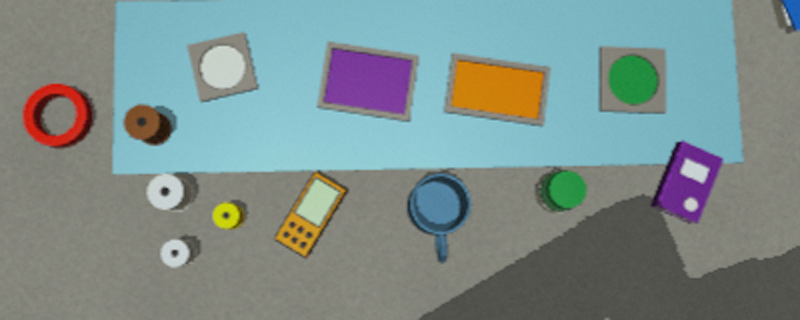

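View pics/side0c.png

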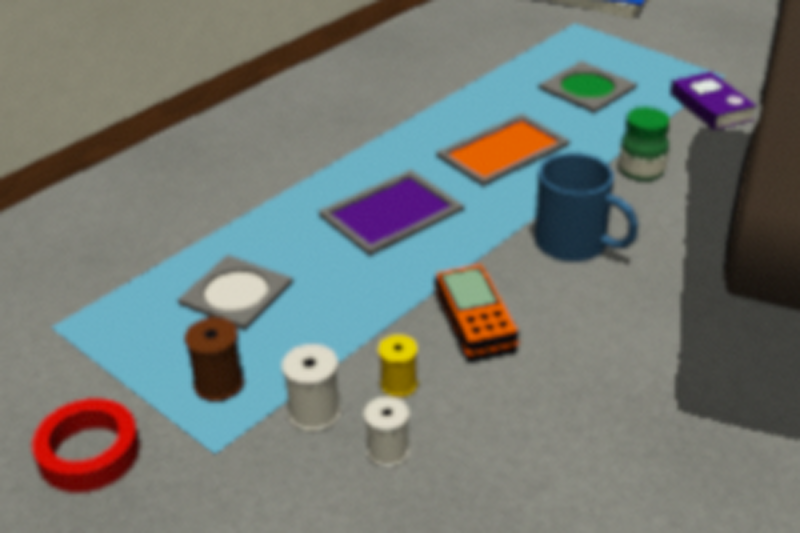

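Top picture: candidates for the spool are brown (201,172), large white (213,205), yellow (243,217) and small white (217,236). Excluding brown and yellow, the larger white one at (213,205) fits. GPS is at (285,217), logbook (474,201), jar (412,205), mug (350,212) with its handle towards the robot. Trays by lining: white (241,143), purple (314,151), orange (379,155), green (447,150).

```bash
cat > fit.py <<'E'
from h import *
from scipy.optimize import minimize
t=np.linspace(0,2*np.pi,40,endpoint=False)
def box(l,w,h): return np.array([[x,y,z] for x in(-l/2,l/2) for y in(-w/2,w/2) for z in(0,h)])
def cyl(*rz): return np.vstack([np.c_[r*np.cos(t),r*np.sin(t),0*t+z] for r,z in rz])
M=dict(gps=box(105,50,28),logbook=box(95,60,22),spool=cyl((23,0),(23,60)),jar=cyl((27,0),(27,50),(24,70)),
 tray_gps=box(137,82,8),tray_logbook=box(127,92,8),tray_spool=box(80,80,8),tray_jar=box(90,90,8),tape=cyl((42,0),(42,25)))
S=6
def sil(p,X):
    q=np.round((proj(p,X)+.5)*S).astype(np.int32); m=np.zeros((400*S,640*S),np.uint8)
    cv2.fillConvexPoly(m,cv2.convexHull(q),1); return m
def place(m,g): 
    c,s=np.cos(g[2]),np.sin(g[2]); return m@np.array([[c,s,0],[-s,c,0],[0,0,1]])+[g[0],g[1],0]
def fit(name,views,g0,z=0):
    """views: list of (picture, bool region)"""
    big=[]
    for p,r in views:
        ys,xs=np.nonzero(r); a,b,c,d=max(ys.min()-12,0),ys.max()+12,max(xs.min()-12,0),xs.max()+12
        big.append((p,cv2.resize(r.astype(np.uint8)[a:b,c:d],None,fx=S,fy=S,interpolation=cv2.INTER_NEAREST),(a,b,c,d)))
    def cost(g):
        tot=0; X=place(M[name],[g[0],g[1],g[2]/100])+[0,0,z]
        for p,m,(a,b,c,d) in big:
            q=np.round((proj(p,X)+.5-[c,a])*S).astype(np.int32); n=np.zeros_like(m)
            cv2.fillConvexPoly(n,cv2.convexHull(q),1); tot+=1-(n&m).sum()/(n|m).sum()
        return tot/len(big)
    best=min((minimize(cost,[g0[0],g0[1],g0[2]*100+k],method="Nelder-Mead",options=dict(initial_simplex=[[g0[0]+i,g0[1]+j,g0[2]*100+k+l] for i,j,l in((-8,-8,-10),(10,0,0),(0,10,0),(0,0,15))])) for k in(-25,0,25)),key=lambda r:r.fun)
    return [*best.x[:2],best.x[2]/100],best.fun
def pick(name,p,near,tol=45,hz=0):
    o=[(np.linalg.norm(at_z(p,[cv2.minAreaRect(cv2.findNonZero(r["region"].astype(np.uint8)))[0]],hz)[0,:2]-near[:2]),i,r) for i,r in enumerate(cut_out(name,p)) if r["region"].sum()>20]
    o=[x for x in o if x[0]<tol]; return min(o)[2]["region"] if o else None
E
python3 - <<'E'
from fit import *
T,Sd=read_camera("top"),read_camera("side")
G=dict(gps=(440,158,-.5),logbook=(470,-350,-.4),spool=(465,335,0),jar=(460,-180,0),tray_gps=(606,-94,1.45),tray_logbook=(619,85,1.45),tray_spool=(644,281,.2),tray_jar=(618,-285,0),tape=(575,500,0))
H=dict(spool=30,jar=35,gps=14,logbook=11,tape=12)
for n,g in G.items():
    vs=[(p,r) for p in(T,Sd) if (r:=pick(n,p,g,40,H.get(n,0))) is not None]
    if n[:4]!="tray" : # better starting yaw: both
        cands=[g,(g[0],g[1],-g[2])] if g[2] else [g]
    else: cands=[g]
    x,c=min((fit(n,vs,k) for k in cands),key=lambda r:r[1])
    each=[fit(n,[v],x) for v in vs]
    print(n,np.round(x,2),round(c,3),"| each",[(np.round(e[0],2).tolist(),round(e[1],3)) for e in each])
for n,c in dict(tray_gps=(379,155),tray_logbook=(314,151),tray_spool=(241,143),tray_jar=(447,150)).items():
    hsv=cv2.cvtColor(T["img"],cv2.COLOR_BGR2Lab).astype(float); ref=hsv[c[1]-2:c[1]+3,c[0]-2:c[0]+3].mean((0,1))
    m=(np.linalg.norm(hsv-ref,axis=2)<30).astype(np.uint8); k,l=cv2.connectedComponents(m); cc=cv2.findNonZero((l==l[c[1],c[0]]).astype(np.uint8))
    r=cv2.minAreaRect(cc); q=cv2.boxPoints(r); w=at_z(T,q,3)[:,:2]; e=w[1]-w[0],w[2]-w[1]
    print(n,"lining",np.round(at_z(T,[cc.reshape(-1,2).mean(0)],3)[0,:2],1),[(round(np.linalg.norm(v)),round(np.arctan2(v[1],v[0]),2)) for v in e])
a=T["img"][155:255,185:305]; cv2.imwrite("pics/spoolc.png",cv2.resize(a,None,fx=6,fy=6,interpolation=cv2.INTER_CUBIC)[:600,:720])
E
```

```text
gps [440.22 162.95  -0.55] 0.071 | each [([440.03, 163.0, -0.56], np.float64(0.043)), ([442.07, 161.04, -0.56], np.float64(0.096))]
logbook [ 4.7270e+02 -3.4646e+02 -4.6000e-01] 0.076 | each [([473.27, -347.69, -0.44], np.float64(0.045)), ([470.01, -342.75, -0.48], np.float64(0.059))]
spool [ 4.6916e+02  3.4297e+02 -1.9000e-01] 0.074 | each [([470.23, 343.76, -0.1], np.float64(0.049)), ([467.17, 342.89, -0.14], np.float64(0.047))]
jar [ 4.6151e+02 -1.6705e+02  2.8000e-01] 0.095 | each [([462.5, -167.9, 0.15], np.float64(0.094)), ([459.66, -164.02, 0.17], np.float64(0.075))]
tray_gps [605.25 -92.91   1.41] 0.067 | each [([605.99, -94.49, 1.4], np.float64(0.032)), ([602.94, -90.26, 1.41], np.float64(0.057))]
tray_logbook [619.36  84.55   1.39] 0.064 | each [([620.35, 83.88, 1.4], np.float64(0.026)), ([616.61, 86.67, 1.4], np.float64(0.059))]
tray_spool [6.4192e+02 2.8112e+02 2.3000e-01] 0.065 | each [([642.91, 282.07, 0.22], np.float64(0.06)), ([641.86, 280.29, 0.23], np.float64(0.058))]
tray_jar [ 6.1630e+02 -2.8382e+02 -3.0000e-02] 0.034 | each [([616.24, -283.9, -0.03], np.float64(0.035))]
tape [ 5.7712e+02  4.9832e+02 -1.7000e-01] 0.269 | each [([577.62, 498.33, -0.09], np.float64(0.303)), ([575.35, 498.97, -0.12], np.float64(0.229))]
tray_gps lining [606.3 -94.7] [(65, np.float64(-0.17)), (120, np.float64(-1.73))]
tray_logbook lining [620.5  82.7] [(75, np.float64(-0.16)), (111, np.float64(-1.74))]
tray_spool lining [643.4 280.4] [(55, np.float64(-1.58)), (56, np.float64(3.14))]
tray_jar lining [ 616.6 -283.7] [(67, np.float64(-1.59)), (65, np.float64(3.08))]
```

View pics/spoolc.png

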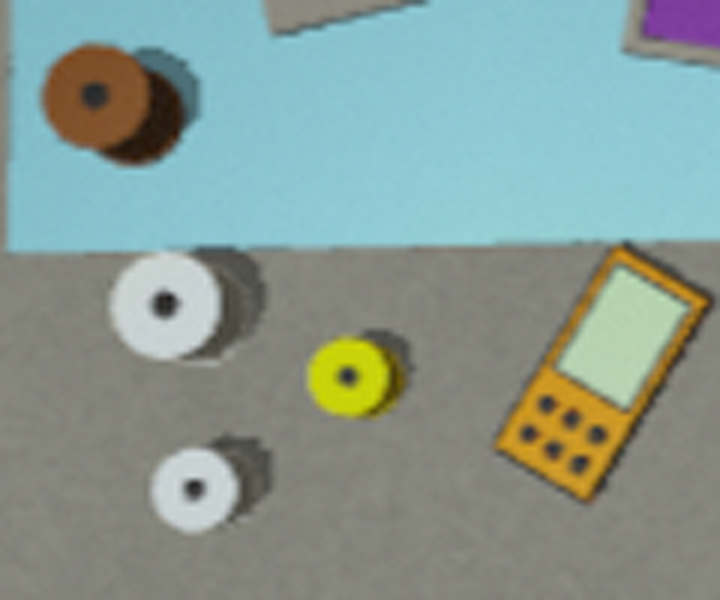

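The crop confirms it: of the two white spools, the one at crop (165,305), picture (213,206), is clearly larger than the one at crop (195,488). All the sizes I measured match those given. Next, a small planner to turn waypoints into jog numbers.

```bash
cat > plan.py <<'E'
import sys, numpy as np
from cell import state
def plan(wps, start=None):
    """wps: (x,y,z,yaw,mm per row); prints shift, turn, rows for each jog call"""
    if start is None:
        s=state(); start=[*s["eef_pos"],s["tcp_rot"][2]]; print("tilt",np.round(s["tcp_rot"][:2],3),"at",np.round(start,2))
    c=np.array(start,float)
    for *w,v in wps:
        w=np.array(w); d=w-c; d[3]=(d[3]+np.pi)%(2*np.pi)-np.pi if abs(d[3])>3.3 else d[3]
        n=int(np.ceil(max(np.linalg.norm(d[:3])/v,abs(d[3])/.14)-1e-6)); k=-(-n//5)
        for i in range(k):
            e=(w-c)/(k-i); y=c[3]; q=np.cos(y),np.sin(y)
            sh=np.round([q[0]*e[0]+q[1]*e[1], q[1]*e[0]-q[0]*e[1], -e[2]],0); tu=round(-e[3],2)
            c=c+[q[0]*sh[0]+q[1]*sh[1], q[1]*sh[0]-q[0]*sh[1], -sh[2], -tu]
            print(sh.astype(int).tolist(),tu,"rows",int(np.ceil(n/k)),"->",np.round(c,1))
E
python3 -c "
from plan import *
plan([(520,-200,180,1.5,45),(441,162.5,160,2.59,45),(441,162.5,33.5,2.59,40)])"
```

```text
tilt [3.142 0.   ] at [ 2.8297e+02 -5.5729e+02  2.3964e+02  4.7000e-01]
[187, -106, 30] -0.52 rows 5 -> [ 401.7 -378.1  209.6    1. ]
[214, 1, 30] -0.51 rows 5 -> [ 520.  -199.8  179.6    1.5]
[178, -52, 10] -0.55 rows 5 -> [480.8 -18.5 169.6   2. ]
[179, 48, 10] -0.54 rows 5 -> [440.9 162.4 159.6   2.6]
[0, 0, 126] -0.0 rows 4 -> [440.9 162.4  33.6   2.6]
```

>>> jog_arm(motion=[[[187, -106, 30], -0.52], [[187, -106, 30], -0.52], [[187, -106, 30], -0.52], [[187, -106, 30], -0.52], [[187, -106, 30], -0.52]], grip=0)

```text
t: 2.6
eef_pos: [403.1, -374.8, 209.3]
tcp_rot: [-3.141, -0.001, 0.994]
ft_force: [0.0, 0.2, -0.5]
opening: 1.001
grip_force: 0.0
```

>>> jog_arm(motion=[[[214, 1, 30], -0.51], [[214, 1, 30], -0.51], [[214, 1, 30], -0.51], [[214, 1, 30], -0.51], [[214, 1, 30], -0.51]])

```text
t: 3.1
eef_pos: [521.6, -197.0, 179.2]
tcp_rot: [-3.142, -0.0, 1.503]
ft_force: [-1.2, 0.1, -0.3]
opening: 1.003
grip_force: 0.0
```

>>> jog_arm(motion=[[[178, -52, 10], -0.55], [[178, -52, 10], -0.55], [[178, -52, 10], -0.55], [[178, -52, 10], -0.55], [[178, -52, 10], -0.55]])

```text
t: 3.6
eef_pos: [479.7, -16.2, 169.7]
tcp_rot: [-3.141, -0.0, 2.054]
ft_force: [-0.6, -0.6, -0.0]
opening: 1.0
grip_force: 0.0
```

>>> jog_arm(motion=[[[179, 48, 10], -0.54], [[179, 48, 10], -0.54], [[179, 48, 10], -0.54], [[179, 48, 10], -0.54], [[179, 48, 10], -0.54]])

```text
t: 4.1
eef_pos: [440.8, 164.4, 159.7]
tcp_rot: [3.141, 0.0, 2.593]
ft_force: [-0.1, -0.7, -0.8]
opening: 0.999
grip_force: 0.0
```

>>> jog_arm(motion=[[[0, 0, 40], 0], [[0, 0, 80], 0], [[0, 0, 110], 0], [[0, 0, 126], 0], [[0, 0, 126], 0]])

```text
t: 4.6
eef_pos: [441.1, 160.8, 31.9]
tcp_rot: [-3.139, -0.002, 2.586]
ft_force: [-1.1, -1.3, 0.1]
opening: 0.998
grip_force: 0.0
```

>>> jog_arm(motion=[[[0, 0, 0], 0], [[0, 0, 0], 0], [[0, 0, 0], 0], [[0, 0, 0], 0], [[0, 0, 0], 0]], grip=1)

```text
t: 5.1
eef_pos: [441.1, 162.5, 34.1]
tcp_rot: [3.141, 0.001, 2.59]
ft_force: [-0.4, -0.2, -0.2]
opening: 0.637
grip_force: 0.0
```

>>> jog_arm(motion=[[[0, 0, 0], 0], [[0, 0, 0], 0], [[0, 0, 0], 0], [[0, 0, 0], 0], [[0, 0, 0], 0]])

```text
t: 5.6
eef_pos: [440.9, 162.5, 33.8]
tcp_rot: [3.141, 0.0, 2.59]
ft_force: [-0.6, 0.7, 5.5]
opening: 0.524
grip_force: 30.0
```

```bash
python3 -c "
from plan import *
plan([(441,162.5,160,2.59,40),(605.5,-93.5,160,1.41,40),(605.5,-93.5,60,1.41,30),(605.5,-93.5,37,1.41,6)])"
```

```text
tilt [3.141 0.   ] at [440.93 162.5   33.79   2.59]
[0, 0, -126] -0.0 rows 4 -> [440.9 162.5 159.8   2.6]
[-137, -66, 0] 0.59 rows 5 -> [523.   34.5 159.8   2. ]
[-151, 22, 0] 0.59 rows 5 -> [605.8 -93.7 159.8   1.4]
[0, 0, 100] -0.0 rows 4 -> [605.8 -93.7  59.8   1.4]
[0, 0, 23] -0.0 rows 4 -> [605.8 -93.7  36.8   1.4]
```

>>> jog_arm(motion=[[[0, 0, -20], 0], [[0, 0, -55], 0], [[0, 0, -90], 0], [[0, 0, -116], 0], [[0, 0, -126], 0]])

```text
t: 6.1
eef_pos: [441.3, 162.6, 161.5]
tcp_rot: [3.14, 0.002, 2.59]
ft_force: [0.8, -0.0, -2.5]
opening: 0.522
grip_force: 30.0
```

>>> jog_arm(motion=[[[-22, -10, 0], 0.11], [[-50, -24, 0], 0.23], [[-80, -38, 0], 0.35], [[-110, -53, 0], 0.47], [[-137, -66, 0], 0.59]])

```text
t: 6.6
eef_pos: [523.2, 33.0, 158.3]
tcp_rot: [-3.14, -0.001, 1.995]
ft_force: [-0.1, 0.0, -3.2]
opening: 0.521
grip_force: 30.0
```

>>> jog_arm(motion=[[[-35, 5, 0], 0.12], [[-70, 10, 0], 0.24], [[-105, 15, 0], 0.36], [[-132, 19, 0], 0.48], [[-151, 22, 0], 0.59]])

```text
t: 7.1
eef_pos: [606.1, -95.4, 157.8]
tcp_rot: [-3.14, 0.0, 1.404]
ft_force: [-0.1, 0.2, -1.9]
opening: 0.522
grip_force: 30.0
```

>>> jog_arm(motion=[[[0, 0, 20], 0], [[0, 0, 45], 0], [[0, 0, 70], 0], [[0, 0, 90], 0], [[0, 0, 100], 0]])

```text
t: 7.6
eef_pos: [604.5, -93.5, 56.5]
tcp_rot: [-3.137, -0.0, 1.41]
ft_force: [0.2, 0.5, -3.2]
opening: 0.525
grip_force: 30.0
```

>>> jog_arm(motion=[[[0, 0, 0], 0], [[0, 0, 0], 0], [[0, 0, 0], 0]])

```text
t: 7.9
eef_pos: [606.2, -93.8, 60.5]
tcp_rot: [3.14, 0.0, 1.41]
ft_force: [-0.2, -0.2, -2.3]
opening: 0.523
grip_force: 30.0
```

```bash
python3 - <<'E'
from fit import *
from plan import plan
plan([(605.5,-93.5,37,1.41,6)])
p=read_camera("top"); q=read_camera("side"); cv2.imwrite("pics/g1.png",cv2.resize(np.hstack([p["img"][100:220,320:450],q["img"][120:240,290:420]]),None,fx=3,fy=3))
E
```

```text
tilt [3.14 0.  ] at [606.16 -93.85  60.48   1.41]
[0, -1, 23] -0.0 rows 4 -> [605.2 -93.7  37.5   1.4]
```

View pics/g1.png

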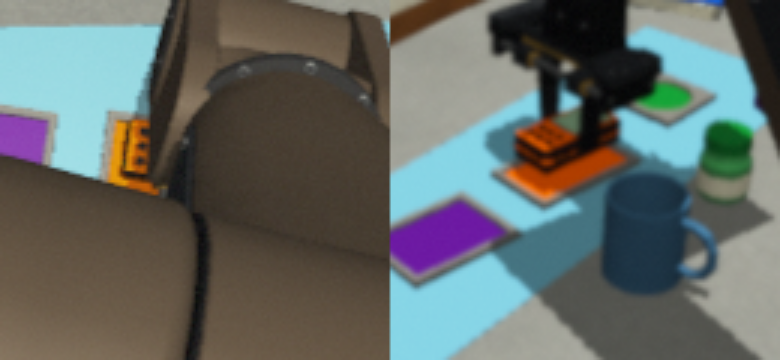

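The side picture (right half) shows the GPS held level over the orange recess and aligned with it. Lowering it now.

>>> jog_arm(motion=[[[0, 0, 6], 0], [[0, 0, 12], 0], [[0, 0, 17], 0], [[0, 0, 20], 0], [[0, 0, 21], 0]])

```text
t: 8.5
eef_pos: [605.6, -93.7, 38.0]
tcp_rot: [-3.141, -0.0, 1.41]
ft_force: [0.3, -0.7, -2.4]
opening: 0.521
grip_force: 30.0
```

>>> jog_arm(motion=[[[0, 0, 0.5], 0], [[0, 0, 1], 0], [[0, 0, 1.5], 0], [[0, 0, 2], 0], [[0, 0, 2], 0]])

```text
t: 9.0
eef_pos: [605.8, -93.8, 36.8]
tcp_rot: [3.141, 0.0, 1.41]
ft_force: [-0.7, -0.3, 0.1]
opening: 0.522
grip_force: 30.0
```

>>> jog_arm(motion=[[[0, 0, 0], 0], [[0, 0, 0], 0], [[0, 0, 0], 0], [[0, 0, 0], 0], [[0, 0, 0], 0]], grip=0.2)

```text
t: 9.5
eef_pos: [605.8, -93.8, 36.7]
tcp_rot: [3.141, 0.0, 1.41]
ft_force: [-0.7, -0.5, -0.2]
opening: 0.795
grip_force: 0.0
```

>>> jog_arm(motion=[[[0, 0, -15], 0], [[0, 0, -50], 0], [[0, 0, -90], 0], [[0, 0, -123], 0], [[0, 0, -123], 0]], grip=0)

```text
t: 10.0
eef_pos: [607.4, -94.1, 165.3]
tcp_rot: [3.133, 0.001, 1.41]
ft_force: [1.0, 0.1, -0.3]
opening: 0.999
grip_force: 0.0
```

```bash
python3 -c "
from plan import *
plan([(472,-346,160,2.68,45),(472,-346,33,2.68,40)],(605.8,-93.8,159.8,1.41))"
```

```text
[-135, -46, 0] -0.64 rows 5 -> [ 538.8 -219.7  159.8    2. ]
[-81, -117, 0] -0.63 rows 5 -> [ 472.3 -345.5  159.8    2.7]
[0, -1, 127] -0.0 rows 4 -> [ 471.9 -346.4   32.8    2.7]
```

>>> jog_arm(motion=[[[-135, -46, 0], -0.64], [[-135, -46, 0], -0.64], [[-135, -46, 0], -0.64], [[-135, -46, 0], -0.64], [[-135, -46, 0], -0.64]])

```text
t: 10.5
eef_pos: [537.7, -221.1, 159.8]
tcp_rot: [-3.141, -0.0, 2.053]
ft_force: [0.3, 0.8, -0.6]
opening: 0.998
grip_force: 0.0
```

>>> jog_arm(motion=[[[-81, -117, 0], -0.63], [[-81, -117, 0], -0.63], [[-81, -117, 0], -0.63], [[-81, -117, 0], -0.63], [[-81, -117, 0], -0.63]])

```text
t: 11.0
eef_pos: [471.0, -346.8, 159.6]
tcp_rot: [3.142, -0.0, 2.683]
ft_force: [0.4, 0.3, -0.1]
opening: 1.0
grip_force: 0.0
```

>>> jog_arm(motion=[[[0, 0, 0], 0], [[0, 0, 0], 0], [[0, 0, 0], 0]])

```text
t: 11.3
eef_pos: [472.4, -345.1, 159.7]
tcp_rot: [-3.142, 0.0, 2.679]
ft_force: [0.3, -0.3, -0.9]
opening: 1.0
grip_force: 0.0
```

```bash
python3 - <<'E'
from fit import *
from plan import plan
plan([(472,-346,33,2.68,40)])
T,Sd=read_camera("top"),read_camera("side")
for n,g,h in(("gps",(605.5,-93.5,1.41),17),("logbook",(472,-346,-.46),11)):
    for p in(T,Sd):
        r=pick(n,p,g,40,h)
        if r is not None: print(n,fit(n,[(p,r)],g,3 if n=="gps" else 0))
cv2.imwrite("pics/g2.png",cv2.resize(np.hstack([T["img"][110:240,330:460],Sd["img"][110:240,310:440]]),None,fx=3,fy=3))
E
```

```text
tilt [-3.142  0.   ] at [ 472.36 -345.1   159.72    2.68]
[0, -1, 127] -0.0 rows 4 -> [ 471.9 -346.    32.7    2.7]
gps ([np.float64(604.5028777947226), np.float64(-94.28507970888656), np.float64(1.4134135880564194)], np.float64(0.06499315685816331))
gps ([np.float64(602.6690783916242), np.float64(-91.90928384943527), np.float64(1.3882492129089143)], np.float64(0.05079334826321058))
logbook ([np.float64(481.3005651220735), np.float64(-332.6678057337605), np.float64(-0.6932791711360616)], np.float64(0.5170119923102743))
logbook ([np.float64(485.76999319319145), np.float64(-333.30957330962053), np.float64(-1.0477944936346197)], np.float64(0.27082884822389663))
```

View pics/g2.png

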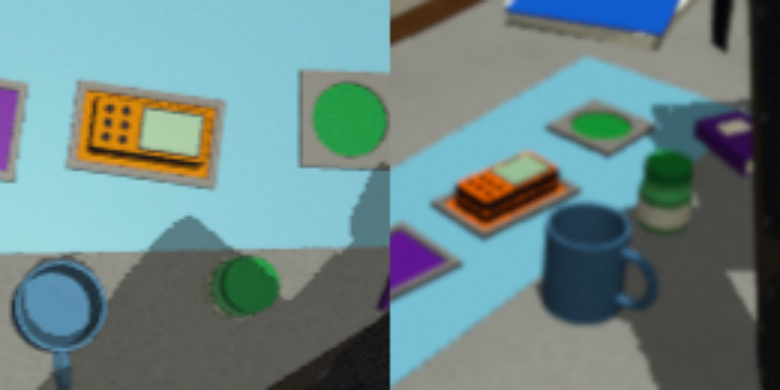

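The GPS lies inside the orange recess, centred at about (605,-94). On to the logbook.

>>> jog_arm(motion=[[[0, -1, 35], 0], [[0, -1, 75], 0], [[0, -1, 105], 0], [[0, -1, 122], 0], [[0, -1, 127], 0]])

```text
t: 12.1
eef_pos: [471.2, -345.8, 30.8]
tcp_rot: [3.141, -0.003, 2.68]
ft_force: [0.2, -0.3, -0.3]
opening: 0.999
grip_force: 0.0
```

>>> jog_arm(motion=[[[0, 0, 0], 0], [[0, 0, 0], 0], [[0, 0, 0], 0], [[0, 0, 0], 0], [[0, 0, 0], 0]], grip=1)

```text
t: 12.6
eef_pos: [472.0, -346.4, 33.3]
tcp_rot: [-3.141, 0.001, 2.68]
ft_force: [2.2, 1.5, 1.0]
opening: 0.638
grip_force: 0.9
```

>>> jog_arm(motion=[[[0, 0, 0], 0], [[0, 0, 0], 0], [[0, 0, 0], 0], [[0, 0, 0], 0]])

```text
t: 13.0
eef_pos: [472.0, -346.4, 33.3]
tcp_rot: [-3.141, 0.001, 2.68]
ft_force: [0.4, 1.0, 5.8]
opening: 0.624
grip_force: 30.0
```

```bash
python3 -c "
from plan import *
plan([(472,-346,160,2.68,40),(619.5,84,160,1.40,40),(619.5,84,57,1.40,30)])"
```

```text
tilt [-3.141e+00  1.000e-03] at [ 472.   -346.4    33.27    2.68]
[0, 0, -127] -0.0 rows 4 -> [ 472.  -346.4  160.3    2.7]
[20, 150, 0] 0.43 rows 4 -> [ 520.9 -203.2  160.3    2.2]
[81, 129, 0] 0.42 rows 4 -> [570.4 -59.1 160.3   1.8]
[126, 84, 0] 0.43 rows 4 -> [619.4  84.2 160.3   1.4]
[0, 0, 103] -0.0 rows 4 -> [619.4  84.2  57.3   1.4]
```

>>> jog_arm(motion=[[[0, 0, -20], 0], [[0, 0, -55], 0], [[0, 0, -90], 0], [[0, 0, -117], 0], [[0, 0, -127], 0]])

```text
t: 13.5
eef_pos: [472.2, -346.8, 162.1]
tcp_rot: [-3.14, 0.003, 2.68]
ft_force: [0.3, -0.9, -2.9]
opening: 0.626
grip_force: 30.0
```

>>> jog_arm(motion=[[[3, 22, 0], 0.07], [[7, 52, 0], 0.15], [[11, 85, 0], 0.25], [[16, 118, 0], 0.34], [[20, 150, 0], 0.43]])

```text
t: 14.0
eef_pos: [520.5, -201.7, 158.5]
tcp_rot: [-3.141, -0.001, 2.246]
ft_force: [0.3, -1.0, -1.6]
opening: 0.627
grip_force: 30.0
```

>>> jog_arm(motion=[[[16, 26, 0], 0.08], [[32, 52, 0], 0.17], [[48, 78, 0], 0.25], [[65, 104, 0], 0.34], [[81, 129, 0], 0.42]])

```text
t: 14.5
eef_pos: [570.1, -57.7, 158.5]
tcp_rot: [-3.14, -0.001, 1.826]
ft_force: [0.9, -0.3, -1.3]
opening: 0.628
grip_force: 30.0
```

>>> jog_arm(motion=[[[29, 19, 0], 0.1], [[60, 40, 0], 0.2], [[88, 59, 0], 0.3], [[112, 75, 0], 0.38], [[126, 84, 0], 0.43]])

```text
t: 15.0
eef_pos: [619.1, 86.3, 158.2]
tcp_rot: [-3.14, 0.0, 1.398]
ft_force: [0.3, 0.2, -2.2]
opening: 0.628
grip_force: 30.0
```

>>> jog_arm(motion=[[[0, 0, 20], 0], [[0, 0, 45], 0], [[0, 0, 72], 0], [[0, 0, 94], 0], [[0, 0, 103], 0]])

```text
t: 15.5
eef_pos: [617.7, 84.1, 53.5]
tcp_rot: [-3.137, 0.001, 1.4]
ft_force: [-0.2, 0.2, -0.7]
opening: 0.629
grip_force: 30.0
```

>>> jog_arm(motion=[[[0, 0, 0], 0], [[0, 0, 0], 0], [[0, 0, 0], 0]])

```text
t: 15.8
eef_pos: [619.6, 84.2, 57.6]
tcp_rot: [3.14, -0.0, 1.4]
ft_force: [-0.3, 0.3, -1.2]
opening: 0.626
grip_force: 30.0
```

```bash
python3 - <<'E'
from fit import *
from plan import plan
plan([(619.5,84,36,1.40,6)])
q=read_camera("side"); cv2.imwrite("pics/l1.png",cv2.resize(q["img"][130:260,240:400],None,fx=4,fy=4))
E
```

```text
tilt [ 3.14 -0.  ] at [619.64  84.19  57.65   1.4 ]
[0, 0, 22] -0.0 rows 4 -> [619.6  84.2  35.6   1.4]
```

View pics/l1.png

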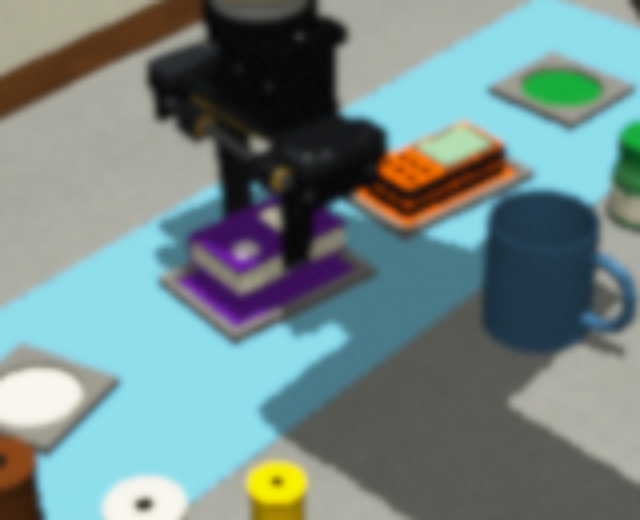

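The logbook is held level over the purple recess, label up. Lowering it.

>>> jog_arm(motion=[[[0, 0, 6], 0], [[0, 0, 12], 0], [[0, 0, 16], 0], [[0, 0, 18], 0], [[0, 0, 19], 0]])

```text
t: 16.35
eef_pos: [619.1, 84.2, 37.2]
tcp_rot: [-3.141, 0.0, 1.4]
ft_force: [-0.5, 0.1, -1.3]
opening: 0.627
grip_force: 30.0
```

>>> jog_arm(motion=[[[0, 0, 0.5], 0], [[0, 0, 1], 0], [[0, 0, 1.5], 0], [[0, 0, 2], 0], [[0, 0, 2], 0]])

```text
t: 16.85
eef_pos: [619.2, 84.2, 36.3]
tcp_rot: [3.141, -0.0, 1.4]
ft_force: [-1.9, 0.5, 4.8]
opening: 0.626
grip_force: 30.0
```

>>> jog_arm(motion=[[[0, 0, 0], 0], [[0, 0, 0], 0], [[0, 0, 0], 0], [[0, 0, 0], 0], [[0, 0, 0], 0]], grip=0.15)

```text
t: 17.35
eef_pos: [619.1, 84.2, 35.6]
tcp_rot: [3.142, 0.0, 1.4]
ft_force: [0.1, 0.2, -0.0]
opening: 0.849
grip_force: 0.0
```

>>> jog_arm(motion=[[[0, 0, -15], 0], [[0, 0, -50], 0], [[0, 0, -90], 0], [[0, 0, -124], 0], [[0, 0, -124], 0]], grip=0)

```text
t: 17.85
eef_pos: [620.9, 84.3, 165.5]
tcp_rot: [3.133, -0.002, 1.4]
ft_force: [0.4, -0.0, -0.8]
opening: 1.0
grip_force: 0.0
```

```bash
python3 -c "
from plan import *
plan([(469,343,160,.785,42)],(619.4,84.2,160.3,1.40))"
```

```text
[115, -96, 0] 0.31 rows 4 -> [544.3 213.8 160.3   1.1]
[80, -127, 0] 0.3 rows 4 -> [468.7 343.5 160.3   0.8]
```

>>> jog_arm(motion=[[[115, -96, 0], 0.31], [[115, -96, 0], 0.31], [[115, -96, 0], 0.31], [[115, -96, 0], 0.31], [[115, -96, 0], 0.31]])

```text
t: 18.35
eef_pos: [543.6, 214.8, 160.0]
tcp_rot: [3.141, -0.0, 1.092]
ft_force: [0.9, 0.1, 0.1]
opening: 1.004
grip_force: 0.0
```

>>> jog_arm(motion=[[[80, -127, 0], 0.3], [[80, -127, 0], 0.3], [[80, -127, 0], 0.3], [[80, -127, 0], 0.3], [[80, -127, 0], 0.3]])

```text
t: 18.85
eef_pos: [468.7, 343.7, 159.6]
tcp_rot: [3.141, -0.0, 0.791]
ft_force: [-0.4, 0.2, -0.1]
opening: 1.003
grip_force: 0.0
```

>>> jog_arm(motion=[[[0, 0, 0], 0], [[0, 0, 0], 0], [[0, 0, 0], 0]])

```text
t: 19.15
eef_pos: [469.4, 342.4, 159.6]
tcp_rot: [3.141, 0.0, 0.788]
ft_force: [0.0, 0.1, 0.1]
opening: 0.999
grip_force: 0.0
```

```bash
python3 - <<'E'
from fit import *
from plan import plan
plan([(469,343,56,.785,40)])
T,Sd=read_camera("top"),read_camera("side")
for n,g,h in(("logbook",(619.5,84,1.4),14),("spool",(469,343,0),30)):
    for p in(T,Sd):
        r=pick(n,p,g,30,h)
        if r is not None: print(n,fit(n,[(p,r)],g,3 if n=="logbook" else 0))
cv2.imwrite("pics/l2.png",cv2.resize(np.hstack([T["img"][120:250,220:350],Sd["img"][170:300,220:350]]),None,fx=3,fy=3))
E
```

```text
tilt [3.141 0.   ] at [469.41 342.37 159.56   0.79]
[0, -1, 104] 0.0 rows 3 -> [468.7 343.1  55.6   0.8]
logbook ([np.float64(617.9154439409886), np.float64(83.80898318474297), np.float64(1.4122964254033916)], np.float64(0.036425023536668544))
logbook ([np.float64(615.7073434060658), np.float64(86.35568387244119), np.float64(1.438938452086453)], np.float64(0.05629208314165024))
spool ([np.float64(467.9736111818347), np.float64(336.8712957314948), np.float64(-0.2110632982259968)], np.float64(0.24461372730070796))
spool ([np.float64(468.43305255490543), np.float64(342.20549034581575), np.float64(0.31283195895739896)], np.float64(0.07798541280048332))
```

View pics/l2.png

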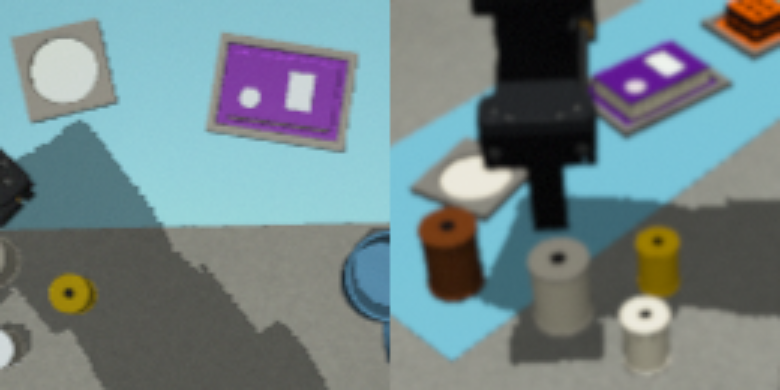

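The logbook lies inside the purple recess, face up. The gripper is above the large white spool.

>>> jog_arm(motion=[[[0, -0.5, 30], 0], [[0, -0.5, 60], 0], [[0, -0.5, 85], 0], [[0, -0.5, 99], 0], [[0, -0.5, 104], 0]])

```text
t: 19.95
eef_pos: [467.8, 343.7, 54.4]
tcp_rot: [-3.141, 0.002, 0.79]
ft_force: [0.2, -0.3, 0.1]
opening: 1.002
grip_force: 0.0
```

>>> jog_arm(motion=[[[0, 0, 0], 0], [[0, 0, 0], 0], [[0, 0, 0], 0], [[0, 0, 0], 0], [[0, 0, 0], 0]], grip=1)

```text
t: 20.45
eef_pos: [468.3, 344.0, 56.1]
tcp_rot: [3.141, -0.001, 0.79]
ft_force: [0.1, -0.1, 0.0]
opening: 0.634
grip_force: 0.0
```

>>> jog_arm(motion=[[[0, 0, 0], 0], [[0, 0, 0], 0], [[0, 0, 0], 0], [[0, 0, 0], 0], [[0, 0, 0], 0]])

```text
t: 20.95
eef_pos: [468.3, 343.9, 55.7]
tcp_rot: [3.141, -0.0, 0.79]
ft_force: [0.3, 0.2, 0.8]
opening: 0.472
grip_force: 30.0
```

```bash
python3 -c "
from plan import *
plan([(469,343,160,.785,40),(642.8,281,160,.785,40),(642.8,281,80,.785,30)])"
```

```text
tilt [ 3.141 -0.   ] at [468.31 343.91  55.69   0.79]
[0, 1, -104] 0.0 rows 3 -> [469.  343.2 159.7   0.8]
[78, 167, 0] 0.0 rows 5 -> [642.5 281.  159.7   0.8]
[0, 0, 80] 0.0 rows 3 -> [642.5 281.   79.7   0.8]
```

>>> jog_arm(motion=[[[0, 0, -10], 0], [[0, 0, -35], 0], [[0, 0, -65], 0], [[0, 0, -92], 0], [[0, 0, -104], 0]])

```text
t: 21.45
eef_pos: [468.6, 344.2, 162.3]
tcp_rot: [3.141, -0.003, 0.79]
ft_force: [0.4, -0.4, -1.0]
opening: 0.472
grip_force: 30.0
```

>>> jog_arm(motion=[[[7, 15, 0], 0], [[21, 45, 0], 0], [[37, 80, 0], 0], [[53, 114, 0], 0], [[65, 140, 0], 0]])

```text
t: 21.95
eef_pos: [615.6, 289.8, 157.8]
tcp_rot: [-3.141, 0.002, 0.789]
ft_force: [-0.7, -0.4, -0.4]
opening: 0.473
grip_force: 30.0
```

>>> jog_arm(motion=[[[9, 18, 0], 0], [[13, 28, 0], 0], [[13, 28, 20], 0], [[13, 28, 50], 0], [[13, 28, 75], 0]])

```text
t: 22.45
eef_pos: [641.8, 280.6, 82.4]
tcp_rot: [-3.141, 0.002, 0.79]
ft_force: [1.2, -0.8, -2.2]
opening: 0.469
grip_force: 30.0
```

>>> jog_arm(motion=[[[0, 0, 5], 0], [[0, 0, 5], 0], [[0, 0, 5], 0], [[0, 0, 5], 0]])

```text
t: 22.85
eef_pos: [642.9, 281.3, 81.0]
tcp_rot: [3.141, -0.002, 0.79]
ft_force: [-0.6, 0.3, -2.1]
opening: 0.468
grip_force: 30.0
```

```bash
python3 - <<'E'
from fit import *
from plan import plan
plan([(642.8,281,59,.785,6)])
T,Sd=read_camera("top"),read_camera("side")
for p in(T,Sd):
    r=pick("spool",p,(642,281,0),40,50)
    if r is not None: print(fit("spool",[(p,r)],(642,281,0),24))
cv2.imwrite("pics/s1.png",cv2.resize(np.hstack([T["img"][90:220,180:310],Sd["img"][140:270,190:320]]),None,fx=3,fy=3))
E
```

```text
tilt [ 3.141e+00 -2.000e-03] at [642.94 281.25  81.03   0.79]
[0, 0, 22] 0.0 rows 4 -> [642.9 281.3  59.    0.8]
([np.float64(642.900958742729), np.float64(279.60161991360826), np.float64(0.119066393029543)], np.float64(0.6544691061787642))
```

View pics/s1.png

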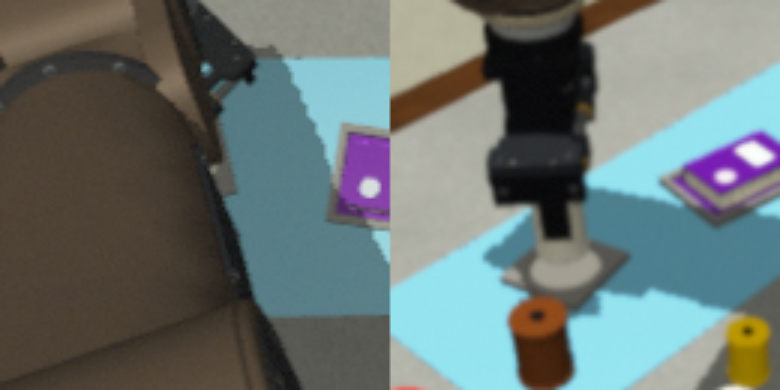

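The spool hangs upright over the white recess (side, right half at (568,250)). Lowering it.

>>> jog_arm(motion=[[[0, 0, 6], 0], [[0, 0, 12], 0], [[0, 0, 16], 0], [[0, 0, 18], 0], [[0, 0, 19], 0]])

```text
t: 23.55
eef_pos: [642.3, 281.0, 60.1]
tcp_rot: [-3.141, 0.001, 0.79]
ft_force: [-0.2, -0.5, -1.2]
opening: 0.473
grip_force: 30.0
```

>>> jog_arm(motion=[[[0, 0, 0.5], 0], [[0, 0, 1], 0], [[0, 0, 1.5], 0], [[0, 0, 2], 0], [[0, 0, 2], 0]])

```text
t: 24.05
eef_pos: [642.5, 281.0, 58.8]
tcp_rot: [3.141, -0.0, 0.79]
ft_force: [0.0, -0.3, 1.1]
opening: 0.472
grip_force: 30.0
```

>>> jog_arm(motion=[[[0, 0, 0], 0], [[0, 0, 0], 0], [[0, 0, 0], 0], [[0, 0, 0], 0], [[0, 0, 0], 0]], grip=0.2)

```text
t: 24.55
eef_pos: [642.4, 281.0, 58.6]
tcp_rot: [3.141, 0.0, 0.79]
ft_force: [-0.5, -0.3, -0.1]
opening: 0.786
grip_force: 0.0
```

>>> jog_arm(motion=[[[0, 0, -15], 0], [[0, 0, -45], 0], [[0, 0, -80], 0], [[0, 0, -101], 0], [[0, 0, -101], 0]], grip=0)

```text
t: 25.05
eef_pos: [643.6, 281.5, 164.3]
tcp_rot: [3.139, -0.006, 0.79]
ft_force: [-0.1, -0.1, 0.3]
opening: 0.998
grip_force: 0.0
```

```bash
python3 -c "
from plan import *
plan([(461,-166.5,160,1.571,45)],(642.5,281,160,.79))"
```

```text
[-149, 62, 0] -0.26 rows 4 -> [581.7 131.5 160.    1. ]
[-159, 22, 0] -0.26 rows 4 -> [521.6 -17.3 160.    1.3]
[-160, -20, 0] -0.26 rows 4 -> [ 461.1 -166.8  160.     1.6]
```

>>> jog_arm(motion=[[[-149, 62, 0], -0.26], [[-149, 62, 0], -0.26], [[-149, 62, 0], -0.26], [[-149, 62, 0], -0.26], [[-149, 62, 0], -0.26]])

```text
t: 25.55
eef_pos: [581.2, 130.2, 159.8]
tcp_rot: [-3.141, 0.0, 1.047]
ft_force: [0.7, 0.8, 0.2]
opening: 1.001
grip_force: 0.0
```

>>> jog_arm(motion=[[[-159, 22, 0], -0.26], [[-159, 22, 0], -0.26], [[-159, 22, 0], -0.26], [[-159, 22, 0], -0.26], [[-159, 22, 0], -0.26]])

```text
t: 26.05
eef_pos: [522.0, -17.7, 159.7]
tcp_rot: [3.141, -0.0, 1.308]
ft_force: [0.5, -0.2, -1.0]
opening: 0.999
grip_force: 0.0
```

>>> jog_arm(motion=[[[-160, -20, 0], -0.26], [[-160, -20, 0], -0.26], [[-160, -20, 0], -0.26], [[-160, -20, 0], -0.26], [[-160, -20, 0], -0.26]])

```text
t: 26.55
eef_pos: [461.8, -167.4, 159.6]
tcp_rot: [3.141, 0.0, 1.568]
ft_force: [-0.0, 1.2, -0.6]
opening: 1.003
grip_force: 0.0
```

>>> jog_arm(motion=[[[0, 0, 0], 0], [[0, 0, 0], 0], [[0, 0, 0], 0]])

```text
t: 26.85
eef_pos: [461.6, -165.4, 159.6]
tcp_rot: [3.142, -0.0, 1.572]
ft_force: [0.2, 0.4, 0.7]
opening: 0.999
grip_force: 0.0
```

```bash
python3 - <<'E'
from fit import *
from plan import plan
plan([(461,-166.5,45,1.571,40)])
T,Sd=read_camera("top"),read_camera("side")
for n,g,h in(("spool",(642.8,281,0),33),("jar",(461,-166.5,0),35)):
    for p in(T,Sd):
        r=pick(n,p,g,30,h)
        if r is not None: print(n,fit(n,[(p,r)],g,3 if n=="spool" else 0))
cv2.imwrite("pics/s2.png",cv2.resize(np.hstack([T["img"][110:240,180:310],Sd["img"][110:240,310:440],Sd["img"][170:300,190:270]]),None,fx=2.3,fy=2.3))
E
```

```text
tilt [ 3.142 -0.   ] at [ 461.57 -165.39  159.56    1.57]
[-1, -1, 115] 0.0 rows 3 -> [ 460.6 -166.4   44.6    1.6]
spool ([np.float64(644.4822621518704), np.float64(281.1471608330321), np.float64(0.3084777222201113)], np.float64(0.07510696821515894))
spool ([np.float64(643.7848004528619), np.float64(278.6434029864446), np.float64(0.2853821837779222)], np.float64(0.11250904637310022))
jar ([np.float64(462.7308668577399), np.float64(-166.8674558693241), np.float64(0.3887679401924651)], np.float64(0.1521081548243719))
jar ([np.float64(460.6893229737396), np.float64(-165.73173102251778), np.float64(0.3242654753810635)], np.float64(0.09234375893418723))
```

View pics/s2.png

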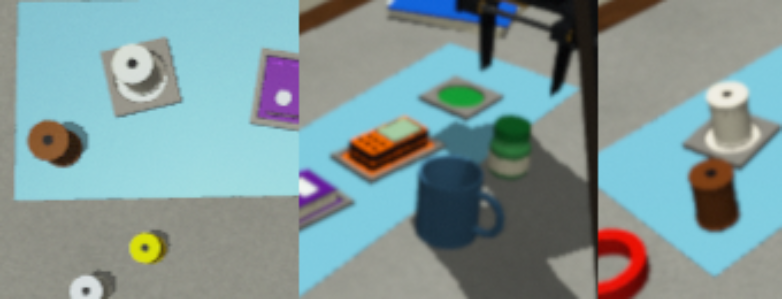

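The large white spool stands upright in the white recess, and the fit gives (644,280). The gripper is above the jar.

>>> jog_arm(motion=[[[-1, 0, 30], 0], [[-1, 0, 65], 0], [[-1, 0, 95], 0], [[-1, 0, 110], 0], [[-1, 0, 115], 0]])

```text
t: 27.65
eef_pos: [460.3, -167.5, 43.2]
tcp_rot: [-3.139, -0.001, 1.57]
ft_force: [-0.1, 0.5, -0.1]
opening: 1.002
grip_force: 0.0
```

>>> jog_arm(motion=[[[0, 0, 0], 0], [[0, 0, 0], 0], [[0, 0, 0], 0], [[0, 0, 0], 0], [[0, 0, 0], 0]], grip=1)

```text
t: 28.15
eef_pos: [461.1, -167.8, 45.1]
tcp_rot: [3.141, 0.001, 1.57]
ft_force: [0.3, 0.0, -0.3]
opening: 0.636
grip_force: 0.0
```

>>> jog_arm(motion=[[[0, 0, 0], 0], [[0, 0, 0], 0], [[0, 0, 0], 0], [[0, 0, 0], 0], [[0, 0, 0], 0]])

```text
t: 28.65
eef_pos: [461.3, -167.9, 45.0]
tcp_rot: [3.14, 0.001, 1.57]
ft_force: [1.6, 0.8, 6.6]
opening: 0.555
grip_force: 30.0
```

```bash
python3 -c "
from plan import *
plan([(461,-166.5,160,1.571,40),(616.4,-283.8,160,1.571,40),(616.4,-283.8,70,1.571,30)])"
```

```text
tilt [3.14e+00 1.00e-03] at [ 461.28 -167.9    45.03    1.57]
[1, 0, -115] -0.0 rows 3 -> [ 461.3 -166.9  160.     1.6]
[-117, 155, 0] -0.0 rows 5 -> [ 616.1 -284.1  160.     1.6]
[0, 0, 90] -0.0 rows 4 -> [ 616.1 -284.1   70.     1.6]
```

>>> jog_arm(motion=[[[0, 0, -10], 0], [[0, 0, -40], 0], [[0, 0, -75], 0], [[0, 0, -103], 0], [[0, 0, -115], 0]])

```text
t: 29.15
eef_pos: [461.1, -167.8, 162.4]
tcp_rot: [3.139, 0.001, 1.57]
ft_force: [0.1, 0.4, -2.2]
opening: 0.555
grip_force: 30.0
```

>>> jog_arm(motion=[[[-10, 14, 0], 0], [[-31, 41, 0], 0], [[-55, 73, 0], 0], [[-79, 105, 0], 0], [[-98, 130, 0], 0]])

```text
t: 29.65
eef_pos: [591.8, -266.9, 159.9]
tcp_rot: [-3.141, -0.0, 1.57]
ft_force: [-0.5, -0.4, -2.3]
opening: 0.556
grip_force: 30.0
```

>>> jog_arm(motion=[[[-14, 18, 0], 0], [[-19, 25, 0], 0], [[-19, 25, 25], 0], [[-19, 25, 55], 0], [[-19, 25, 80], 0]])

```text
t: 30.15
eef_pos: [614.7, -284.1, 78.6]
tcp_rot: [-3.14, -0.001, 1.57]
ft_force: [-0.1, 0.1, -3.2]
opening: 0.553
grip_force: 30.0
```

>>> jog_arm(motion=[[[0, 0, 10], 0], [[0, 0, 10], 0], [[0, 0, 10], 0], [[0, 0, 10], 0]])

```text
t: 30.55
eef_pos: [616.2, -285.1, 71.3]
tcp_rot: [3.14, 0.001, 1.57]
ft_force: [-0.8, -0.2, -2.4]
opening: 0.557
grip_force: 30.0
```

```bash
python3 - <<'E'
from fit import *
from plan import plan
plan([(616.4,-285,49,1.571,6)])
Sd=read_camera("side")
r=pick("jar",Sd,(616,-284,0),60,60)
if r is not None: print(fit("jar",[(Sd,r)],(616,-284,0),25))
cv2.imwrite("pics/j1.png",cv2.resize(Sd["img"][90:210,320:450],None,fx=4,fy=4))
E
```

```text
tilt [3.14e+00 1.00e-03] at [ 616.24 -285.09   71.26    1.57]
[0, 0, 22] -0.0 rows 4 -> [ 616.2 -285.1   49.3    1.6]
([np.float64(616.3405844176731), np.float64(-283.40422771321744), np.float64(0.06770964112508729)], np.float64(0.1587064676616915))
```

View pics/j1.png

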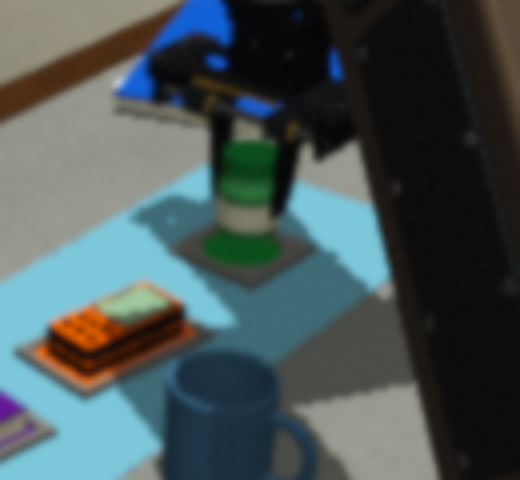

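The jar is upright and centred over the green recess at crop (245,245). Lowering it.

>>> jog_arm(motion=[[[0, 0, 6], 0], [[0, 0, 12], 0], [[0, 0, 17], 0], [[0, 0, 19], 0], [[0, 0, 20], 0]])

```text
t: 31.15
eef_pos: [615.6, -284.8, 49.1]
tcp_rot: [-3.141, -0.0, 1.57]
ft_force: [0.8, -0.6, -2.0]
opening: 0.556
grip_force: 30.0
```

>>> jog_arm(motion=[[[0, 0, 0.5], 0], [[0, 0, 1], 0], [[0, 0, 1.5], 0], [[0, 0, 2], 0], [[0, 0, 2], 0]])

```text
t: 31.65
eef_pos: [615.8, -284.9, 48.1]
tcp_rot: [3.141, 0.0, 1.57]
ft_force: [-1.8, 1.0, 3.5]
opening: 0.557
grip_force: 30.0
```

>>> jog_arm(motion=[[[0, 0, 0], 0], [[0, 0, 0], 0], [[0, 0, 0], 0], [[0, 0, 0], 0], [[0, 0, 0], 0]], grip=0.2)

```text
t: 32.15
eef_pos: [615.8, -284.9, 47.6]
tcp_rot: [3.142, 0.0, 1.57]
ft_force: [1.2, -0.0, -0.3]
opening: 0.794
grip_force: 0.0
```

>>> jog_arm(motion=[[[0, 0, -15], 0], [[0, 0, -45], 0], [[0, 0, -85], 0], [[0, 0, -125], 0], [[0, 0, -150], 0]], grip=0)

```text
t: 32.65
eef_pos: [616.2, -285.1, 202.2]
tcp_rot: [3.138, 0.002, 1.57]
ft_force: [0.2, 0.0, 0.2]
opening: 0.995
grip_force: 0.0
```

>>> jog_arm(motion=[[[-50, 40, 0], 0], [[-100, 80, 0], 0], [[-130, 100, 0], 0], [[-150, 110, 0], 0], [[-150, 110, 0], 0]])

```text
t: 33.15
eef_pos: [725.9, -438.6, 196.8]
tcp_rot: [-3.142, 0.001, 1.567]
ft_force: [-0.7, -0.6, 0.0]
opening: 1.001
grip_force: 0.0
```

>>> jog_arm(motion=[[[0, 0, 0], 0], [[0, 0, 0], 0], [[0, 0, 0], 0]])

```text
t: 33.45
eef_pos: [725.5, -433.9, 198.9]
tcp_rot: [3.141, 0.0, 1.571]
ft_force: [0.1, -0.6, -0.6]
opening: 1.002
grip_force: 0.0
```

```bash
python3 - <<'E'
from fit import *
T,Sd=read_camera("top"),read_camera("side")
for n,g in dict(jar=(616.4,-283.8,0),gps=(605.5,-93.5,1.41),logbook=(619.5,84,1.4),spool=(643,281,0)).items():
    for p in(T,Sd):
        r=pick(n,p,g,40,20)
        if r is not None: x,c=fit(n,[(p,r)],g,3); print(n,np.round(x,1),round(c,3))
cv2.imwrite("pics/end.png",np.vstack([cv2.resize(T["img"][110:260,130:530],(800,300)),cv2.resize(Sd["img"][120:270,160:560],(800,300))]))
E
```

```text
jar [ 6.120e+02 -2.797e+02 -3.000e-01] 0.096
gps [604.9 -93.2   1.4] 0.088
gps [603.1 -89.7   1.4] 0.088
logbook [618.1  83.6   1.4] 0.05
logbook [615.7  86.    1.4] 0.047
spool [6.444e+02 2.800e+02 3.000e-01] 0.113
spool [ 6.410e+02  2.802e+02 -2.000e-01] 0.09
```

View pics/end.png

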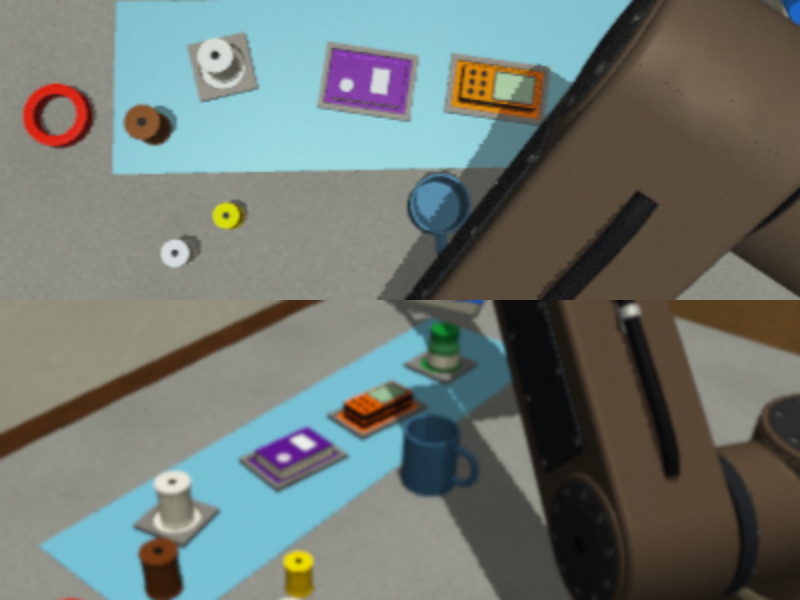

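All four things lie in their recesses. The jar stands upright with green lining showing round it (side crop (443,355)), and its fit differs from the target by about the side camera's usual bias. The mug and tape have not moved.

```bash
python3 -c "
from cell import job_done
print(job_done())"
```

```text
the job is handed in; nothing more can be done
None
```

The GPS receiver, logbook, large white spool and jar are each set down in their matching trays, in that order, with the mug and tape untouched; the job was handed in at about 33.5 s of the 109 s allowed, and no verdict came back.

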